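Half light on the print-checking light box

TASK

Make the light box ready for checking a print at half light. First swing the dimmer's lever until it stands straight up and leave it so; only then slide the light box's sprung shutter against its springs to half travel, its edge level with the two pins, so that half of the window is bare. Finish while still holding the shutter still there with the fingers, and leave everything else on the table where it is.

Things in the scene. Friction and masses are not known exactly. Their poses are not given: they have to be found in the camera images.
- lightbox: Grey light box, 200 (x) x 250 (y), top face 70 above the table, fixed; origin: centre of its underside. On its top, along its own y at own x = -25: a white window 80 (x) x 70 (y), own y -100 to -30, hidden at first by the shutter; then two dark spring barrels (own y 50 to 122, 17 high above the top). Left or right of the robot's centre line, the dimmer on the other side
- shutter (a joint): travel of the sprung shutter in m: 0 fully closed (its start), 0.035 half travel, 0.07 fully open. It slides along the light box's own +y, towards the barrels. Springs push it back to closed with about 3 N at 0, 9.3 N at half travel, 15.6 N fully open; let go, it shuts
- shutter_tab (a point): grip point in the black upright tab (14 thick along the travel, 30 wide, 40 tall) on the middle of the shutter, a dark steel plate 94 (x) x 78 (y) x 4. The point is on the tab's centre, 10 below its top, 30 above the plate, 106.5 above the table; when closed at own x, y = (-25, -61) of the light box, the plate's trailing edge then at own y = -100
- half_mark (a point): centre of the window, fixed to the light box, 76.5 above the table, midway between two small steel pins (8 dia., rising to 85 above the table) on the steel rails at either side of the window (own x = -79 and +29, own y = -65). At half travel the plate's trailing edge is level with the pins
- dimmer: Grey dimmer unit on a dark steel foot 110 (x) x 90 (y), about 66 high, fixed; origin at the centre of its underside. The lever's hinge axis lies along its own y, 40 above the origin
- lever (a joint): angle of the dimmer's lever in rad: 0 straight up, positive leaning to the dimmer's own +x, negative to its own -x; range -0.9 to 0.9, starts leaning to -x. Stiff by friction (about 2.5 N at the ball), it stays where it is left
- lever_ball (a point): centre of the black ball (28 dia.) on the end of the lever, 95 from the hinge axis
- linen_tester: small folding magnifier (linen tester), 30 x 30 x 29, standing on the light box's top beside the shutter; leave alone
- dye_jar: glass jar with steel cap, 52 dia. x 85 high, between the light box and the dimmer; leave alone
- small_block: little carved wooden printing block with a handle, 50 x 45 x 61 high, between the light box and the dimmer, nearer the robot; leave alone
- print_block: larger wooden printing block with a handle, 120 x 70 x 71 high, near the far edge; leave alone
- scraper: metal spatula lying near the far edge; leave alone
- dye_bowl: steel bowl, 90 dia. x 45 high, at the left side; leave alone
- dye_brush: brush lying at the right side; leave alone
Things that resemble listed ones, but are neither listed nor needed, are in the scene too. What is shaped like the dimmer but pink or yellow is not meant.

How it is judged:
By the outcome, as a careful person would: the job done as asked, in the order asked, and still so for the second after the job is handed in, while the arm keeps its last pose, push and grip.
It also fails if it takes over 42 s, if anything falls off the work surface, if the arm or the gripper's body presses on something with over 40 N, if the wrist force passes 120 N, or if a joint passes its speed limit or range.

ROBOT

A 6-joint arm with a two-finger parallel gripper is mounted at the origin on the work surface. World frame = base frame: x ahead of the robot, y to its left, z up, the work surface at z = 0. Lengths are in mm, angles in rad, forces in N, time in s.
With the tool pointing down it reaches from about 350 to 975 mm from the base axis. Payload 7.1 kg.
Tool frame: the origin (TCP) lies at the very end of the fingers, on their centre line; the grasp point (between the pads) lies 19 mm behind it; z points along the fingers, y is the direction in which the jaws open and shut (so a half turn about z gives the same grasp; the last joint's range is limited). The gripper opens to 88 mm and grips with 3 to 60 N. Pads are 20 mm wide; open, the fingers measure 115 mm over their backs; the gripper's body (75 mm by 178 mm) begins 61 mm behind the grasp point.
Start: joints at [-1.16, 0.423, 1.63, -0, 1.089, -0.019], TCP at [260.445, -568.131, 222.675] pointing down, gripper open.
Joint ranges: [-3, 3], [-0.9, 2.11], [0.09, 2.58], [-1.31, 4.45], [0.11, 2.69], [-2.54, 2.54]. Speed limits (rad/s): [2.39, 2.39, 3.01, 3.14, 3.14, 3.14].

INTERFACE

Orientations are given as a rotation vector (axis times angle).
In Python, from workcell import * gives the robot as it stands.
- The arm moves only by the tool play_rows, never from a script. Its argument "plan" is text: rows parted by semicolons, each of 7 numbers parted by spaces: the finger opening in cm, from 0 to 8.78, then the shift along the tool's x, y, z in cm, then the turn, a rotation vector about the tool's x, y, z in degrees. A call has 1 to 20 rows; each row shifts and turns the commanded pose from where the row before left it, along the tool's axes as they then stand; what a row does not reach is not made up. A row lasts 1/8 s, in which the tool goes at most 62.5 mm and 10.7 degrees, less where a joint would pass 70% of its speed; a pose out of reach is approached as far as the arm can. A call is refused whole if a number of a shift passes 6.25 or a number of a turn 10.7, either way. A call with a gripper value outside its range is refused whole. The fingers move at their own pace and stop on an object; the grip force is fixed at half the most. Time passes only in rows, so rows that do not move let the fingers close. It gives the time, the measured TCP pose, the force and the opening at its end, in the units of the state.
- get_obs(): the state, without advancing time (a new reading comes with each control period).
- get_image(name): name is "side" or "top" or "wrist"; returns a dict with "pixels" (420x560x3 uint8, red, green, blue), "range_z" (420x560 float32, mm along the optical axis (not along the pixel's ray), 0 where there is no reading), "fx", "fy", "cx", "cy" (pixels), "eye" and "attitude" of the camera in the world. Camera axes: x right, y down, z forward; pixel columns grow to the right and rows downward; lengths in mm; the calibration is good to about 2 mm. A picture is of the moment at which its call begins.
- close_job(): hands the job in, once; it reports no verdict.
The state is a dict: "t": time; "qpos": joint angles; "qvel": joint speeds; "joint_torque": joint torques, N m; "ee_pos": TCP position; "orientation": TCP orientation; "ft_force": force on the tool from outside, world axes, zero at the start; "moment": the same for the moment, N m; "width": finger opening in mm.
Only numpy, scipy, OpenCV 4.12 (cv2) and the standard library are available. Lean on these libraries where they do the work, as an engineer would, in place of code of your own. Each camera call takes 0.05 s, during which the arm holds its last target. There are 200 camera calls.

## Working session

There is one attempt and no reset: what is moved stays moved. The work goes in short steps, Python scripts to look and compute and a tool call to move; the robot and the scene stay as the last step left them, time stands still between calls to the robot, and variables do not carry over. Pictures are saved under pics/ and viewed, about 8 in all and at most 12, crops included, and the job is handed in when it is done.

Besides the shell and the picture viewer there is one more tool, called after "Request:" as name(argument=value, ...), one argument or row to a line, values as JSON. play_rows: Moves the arm, as the interface text tells. Its arguments: {"type":"object","properties":{"plan":{"type":"string"}},"required":["plan"]}

```bash
ls; mkdir -p pics; cat > h.py <<'E'
from workcell import *
import numpy as np, cv2
from scipy.spatial.transform import Rotation as R
def cloud(im):
    z=im["range_z"]; v,u=np.mgrid[:z.shape[0],:z.shape[1]]
    P=np.stack([(u-im["cx"])/im["fx"]*z,(v-im["cy"])/im["fy"]*z,z],-1)
    A=np.array(im["attitude"],float)
    A=A if A.shape==(3,3) else R.from_rotvec(A).as_matrix()
    W=P@A.T+np.array(im["eye"]); W[z==0]=np.nan
    return W
def save(im,name,s=1.4):
    cv2.imwrite("pics/"+name,cv2.resize(im["pixels"][:,:,::-1],None,fx=s,fy=s))
E
python3 - <<'E'
from h import *
for n in("top","side"):
    im=get_image(n); save(im,n+"0.png"); np.savez(n+"0.npz",W=cloud(im),px=im["pixels"])
    print(n,im["eye"],im["attitude"],im["fx"])
print(get_obs())
E
```

```text
pics
top [ 480.83448409    2.56384999 1222.99729445] [-2.20722981  2.1584786  -0.09873995] 411.0794839119947
side [ 344.9719703  -934.61543644  663.01717498] [-2.07205647  0.2528987  -0.13796196] 402.1696565487877
{'t': 0.1, 'qpos': array([-1.16000413e+00,  4.23756973e-01,  1.63059233e+00,  1.21249681e-05,
        1.08859727e+00, -1.90134467e-02]), 'qvel': array([-3.73772342e-04, -1.32318179e-03,  1.18323674e-04, -2.35259477e-05,
       -7.86754204e-04, -5.74512982e-05]), 'joint_torque': array([ 2.41743190e-03, -5.45614207e+01, -2.74322605e+01,  6.47066371e-02,
        1.87516812e-02, -2.66565974e-05]), 'ee_pos': array([ 260.25602669, -567.69433176,  221.99242851]), 'orientation': array([-3.06802933e+00, -6.69660153e-01,  3.97228832e-04]), 'ft_force': array([ 0.57226466,  0.89006902, -1.33830445]), 'moment': array([-0.00255533, -0.02097642,  0.0178559 ]), 'width': 87.63663011097778}
```

View pics/top0.png

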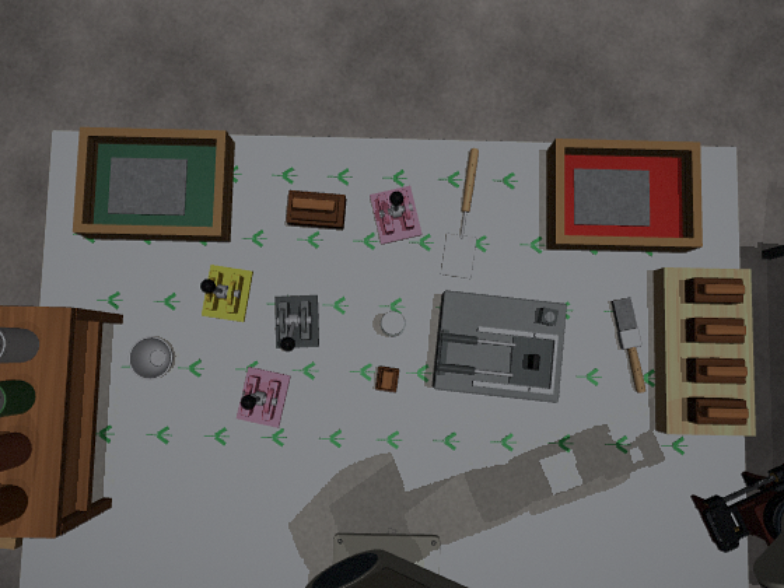

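View pics/side0.png

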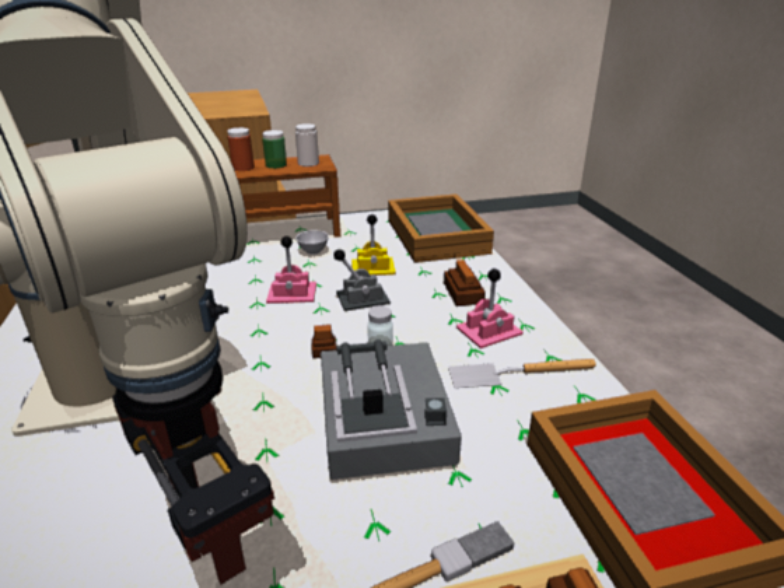

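The top view shows the grey light box at right (about 500,345 in the 1.4x picture), tab at (532,362), barrels to the left. The grey dimmer is at (296,321), its ball at (288,343) leaning towards the robot. I'll measure these next.

```bash
python3 - <<'E'
from h import *
d=np.load("top0.npz"); W=d["W"]; px=d["px"].astype(int)
v,u=np.mgrid[:420,:560]
def reg(u0,u1,v0,v1): return (u>u0/1.4)&(u<u1/1.4)&(v>v0/1.4)&(v<v1/1.4)
m=reg(425,575,280,410)&(abs(W[...,2]-70)<6)
print("boxz",np.nanmedian(W[m][:,2]))
p=W[m][:,:2].astype(np.float32); print("box",cv2.minAreaRect(p), m.sum())
m=reg(515,550,345,380)&(W[...,2]>100); print("tab",W[m].mean(0),m.sum(),W[m].min(0),W[m].max(0)); print(cv2.minAreaRect(W[m][:,:2].astype(np.float32)))
r=reg(262,330,285,360); dark=px.max(-1)<130
m=r&dark&(W[...,2]>3)&(W[...,2]<25); print("foot",cv2.minAreaRect(W[m][:,:2].astype(np.float32)),m.sum(),np.median(W[m][:,2]))
m=r&(W[...,2]>85); print("ball",W[m].mean(0),m.sum(),W[m].min(0),W[m].max(0))
for k,(a,b,c,e) in dict(jar=(370,410,300,340),blk=(370,402,360,395),lt=(533,562,303,328),pinkN=(230,300,360,430),pinkF=(365,425,180,245),yel=(195,255,260,325)).items():
    m=reg(a,b,c,e)&(W[...,2]>(80 if k=='lt' else 20)); print(k,W[m].min(0).round(),W[m].max(0).round())
s=np.load("side0.npz"); Ws=s["W"]
def sreg(a,b,c,e): return (u>a/1.4)&(u<b/1.4)&(v>c/1.4)&(v<e/1.4)
m=sreg(330,348,247,264)&(s["px"].max(-1)<60); print("ball side",np.nanmedian(Ws[m],0),m.sum(),np.nanmin(Ws[m],0),np.nanmax(Ws[m],0))
m=sreg(360,388,385,416)&(s["px"].max(-1)<45); print("tab side",np.nanmedian(Ws[m],0),m.sum())
E
```

```text
boxz 69.79005058182702
box ((501.2721862792969, -220.09872436523438), (250.52011108398438, 199.84095764160156), 84.92833709716797) 4677
tab [ 471.25149288 -276.97858472  113.74240242] 70 [ 455.7353958  -285.74307049  100.94557881] [ 485.36262202 -270.146851    119.51331946]
((470.80633544921875, -277.8595275878906), (13.861724853515625, 29.916515350341797), 84.33104705810547)
foot ((540.0552978515625, 192.03433227539062), (118.42183685302734, 109.29817199707031), 1.6489901542663574) 555 7.618188247154649
ball [498.00351618 196.44503123 123.90435408] 104 [482.68349684 184.16816973  85.3180647 ] [521.60127935 210.94980035 137.47197957]
jar [517. -28.  24.] [568.  24.  90.]
blk [401. -16.  20.] [453.  30.  66.]
lt [ 544. -325.   80.] [ 577. -293.  104.]
pinkN [341. 227.  20.] [428. 300. 150.]
pinkF [733. -42.  20.] [824.  33. 150.]
yel [558. 314.  20.] [644. 384. 151.]
ball side [492.01533893 186.99460899 124.61150197] 44 [481.72514285 180.35357238 110.5292161 ] [501.40804834 196.38323164 134.33339596]
tab side [ 467.42973283 -285.40164429  100.23295259] 243
```

Request:
play_rows(
  plan="8.78 0 0 -1 0 0 8.2; 8.78 0 0 -1 0 0 8.2; 8.78 0 0 -1 0 0 8.2; 8.78 1.64 -5.4 0 0 0 0; 8.78 1.64 -5.4 0 0 0 0; 8.78 1.64 -5.4 0 0 0 0; 8.78 1.64 -5.4 0 0 0 0; 8.78 1.64 -5.4 0 0 0 0; 8.78 1.64 -5.4 0 0 0 0; 8.78 1.64 -5.4 0 0 0 0; 8.78 1.64 -5.4 0 0 0 0; 8.78 1.64 -5.4 0 0 0 0; 8.78 1.64 -5.4 0 0 0 0; 8.78 1.64 -5.4 0 0 0 0; 8.78 1.64 -5.4 0 0 0 0; 8.78 1.64 -5.4 0 0 0 0; 8.78 1.64 -5.4 0 0 0 0; 8.78 0 0 0 0 0 0",
)

```text
t: 2.35
ee_pos: [490.3, 191.1, 252.3]
orientation: [-3.141, -0.007, -0.0]
ft_force: [-0.3, -0.3, 0.3]
width: 87.9
```

```bash
python3 - <<'E'
from h import *
im=get_image("wrist"); save(im,"wrist1.png"); W=cloud(im); np.savez("wrist1.npz",W=W,px=im["pixels"])
print(im["eye"],get_obs()["ee_pos"])
d=np.load("top0.npz"); Wt=d["W"]
for n,w in(("wrist",W),("top",Wt)):
    near=(abs(w[...,0]-540)<90)&(abs(w[...,1]-195)<80)
    m=near&(w[...,2]>5)&(w[...,2]<11); 
    if m.sum()>20: print(n,"foot",cv2.minAreaRect(w[m][:,:2].astype(np.float32)),m.sum(),np.nanmedian(w[m],0))
    m=near&(w[...,2]>113)&(w[...,2]<150)
    p=w[m]
    if len(p)>10:
        from scipy.optimize import least_squares
        r=least_squares(lambda c:np.linalg.norm(p-c,axis=1)-14,p.mean(0)-[0,0,8],loss="soft_l1"); print("ball",r.x,len(p),np.abs(r.fun).mean())
E
```

```text
[567.73097392 190.45099111 413.29775828] [489.42299588 189.20125351 252.0578865 ]
wrist foot ((543.06396484375, 200.21717834472656), (110.23362731933594, 90.21676635742188), 3.4304158687591553) 2869 [561.8437854  198.37229389   6.9127893 ]
ball [493.33491579 197.11585954 119.75640177] 581 0.3775084322504391
top foot ((540.5098876953125, 190.81613159179688), (141.44491577148438, 176.5592803955078), 89.58500671386719) 450 [553.29275974 194.29415026   7.64992093]
ball [494.7339982  197.57990621 120.48076251] 87 1.2033994866598083
```

View pics/wrist1.png

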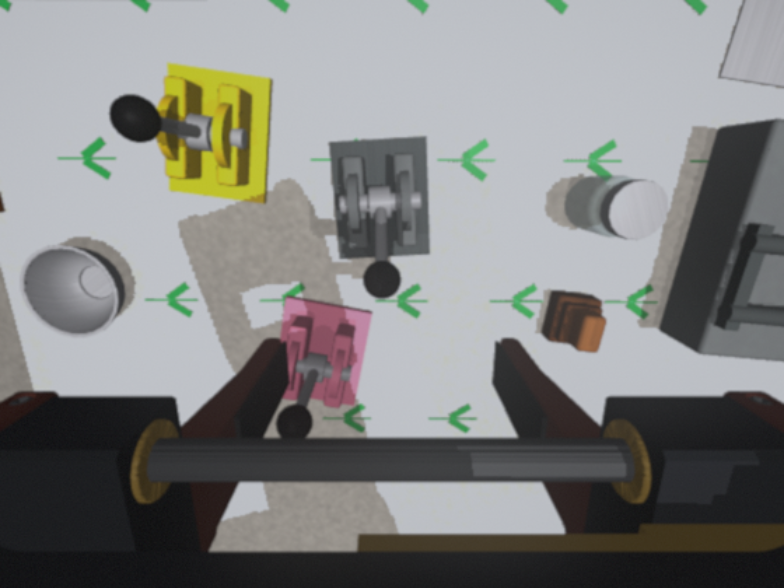

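Wrist view: grey dimmer clear at (380,200) with its ball at (382,279) between the fingers; fitted dimmer centre is (543,200), yaw 3.4°, and ball (493,197,120). The next move descends and grips the ball along the hinge axis.

Request:
play_rows(
  plan="8.78 0.35 -0.66 0 0 0 -3.4; 8.78 0 0 4 0 0 0; 8.78 0 0 4 0 0 0; 8.78 0 0 4 0 0 0; 8.78 0 0 3 0 0 0; 8.78 0 0 0 0 0 0; 0 0 0 0 0 0 0; 0 0 0 0 0 0 0; 0 0 0 0 0 0 0; 0 0 0 0 0 0 0; 0 0 0 0 0 0 0; 0 0 0 0 0 0 0",
)

```text
t: 3.9
ee_pos: [493.2, 195.1, 102.7]
orientation: [-3.139, -0.093, -0.0]
ft_force: [-3.6, 17.3, 0.2]
width: 31.4
```

Request:
play_rows(
  plan="0 0 -0.15 0 0 0 0; 0 0 0 0 0 0 0; 0 0 0 0 0 0 0",
)

```text
t: 4.28
ee_pos: [493.2, 197.4, 102.8]
orientation: [-3.138, -0.093, -0.001]
ft_force: [-1.2, 7.0, 0.0]
width: 26.5
```

Request:
play_rows(
  plan="0 0.57 -0.05 -0.32 0 0 0; 0 0.59 0 -0.29 0 0 0; 0 0.61 0 -0.24 0 0 0; 0 0.62 0 -0.2 0 0 0; 0 0.64 0 -0.16 0 0 0; 0 0.64 0 -0.11 0 0 0; 0 0.65 0 -0.07 0 0 0; 0 0.65 0 -0.02 0 0 0; 0 0 0 0 0 0 0; 0 0 0 0 0 0 0",
)

```text
t: 5.52
ee_pos: [542.8, 200.4, 116.8]
orientation: [-3.139, -0.093, -0.001]
ft_force: [-0.4, 5.5, -0.6]
width: 26.4
```

```bash
cat > ball.py <<'E'
from h import *
from scipy.optimize import least_squares
for n in ("wrist","top"):
    im=get_image(n); save(im,"ball_%s.png"%n); w=cloud(im); near=(abs(w[...,0]-543)<40)&(abs(w[...,1]-200)<22)
    m=near&(w[...,2]>125)&(w[...,2]<152)&(im["pixels"].max(-1)<60); p=w[m]
    if len(p)>10:
        r=least_squares(lambda c:np.linalg.norm(p-c,axis=1)-14,p.mean(0)-[0,0,8],loss="soft_l1"); print(n,"ball",r.x,len(p),np.abs(r.fun).mean())
    m=(abs(w[...,0]-543)<90)&(abs(w[...,1]-200)<70)&(w[...,2]>4)&(w[...,2]<11)
    if m.sum()>20: print("foot",cv2.minAreaRect(w[m][:,:2].astype(np.float32)),m.sum())
print(get_obs()["ee_pos"])
E
python3 ball.py
```

```text
wrist ball [539.05854783 199.64574798 133.65798529] 3042 3.6622398682394213
foot ((543.3773193359375, 200.035400390625), (109.61258697509766, 90.25628662109375), 3.4236533641815186) 4699
foot ((547.1212158203125, 172.96768188476562), (120.62903594970703, 164.9382781982422), 67.13329315185547) 113
[542.81412148 200.40393386 116.81039892]
```

Request:
play_rows(
  plan="8.78 0 0 0 0 0 0; 8.78 0 0 0 0 0 0; 8.78 0 0 0 0 0 0; 8.78 0 0 -1 0 0 0; 8.78 0 0 -4 0 0 0; 8.78 0 0 -4 0 0 0; 8.78 0 0 -4 0 0 0; 8.78 -1 0 0 0 0 0; 8.78 0 0 0 0 0 0",
)

```text
t: 6.75
ee_pos: [531.6, 198.7, 246.7]
orientation: [3.14, 0.094, -0.001]
ft_force: [0.8, 0.6, 0.2]
width: 87.9
```

```bash
python3 ball.py
```

```text
wrist ball [537.43855349 199.74738341 133.65333746] 623 0.3892368456210022
foot ((543.0300903320312, 200.27845764160156), (109.94090270996094, 90.06841278076172), 3.5123648643493652) 2502
top ball [539.08545675 201.00031281 134.63554985] 37 1.1228160945495553
foot ((546.439453125, 184.01287841796875), (184.83816528320312, 102.56305694580078), 8.228547096252441) 166
[531.93503257 198.65577441 245.775349  ]
```

View pics/ball_wrist.png

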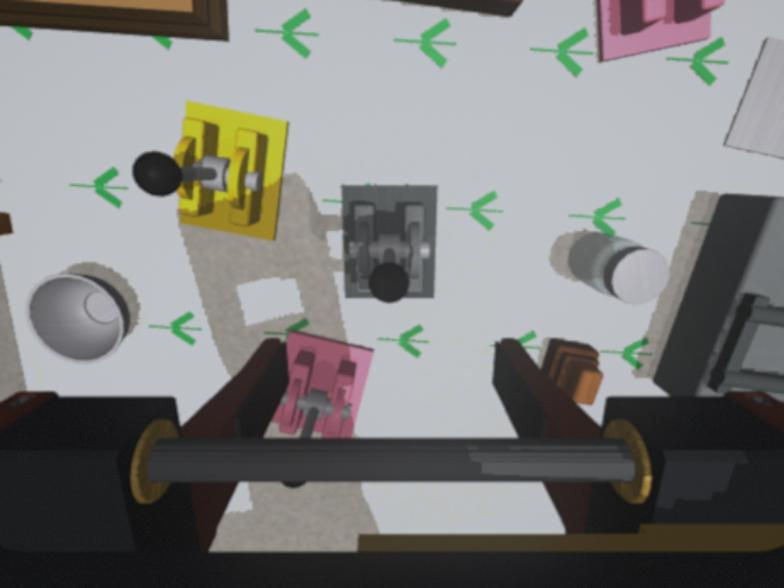

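The picture shows the ball at (389,282). The fit puts it about 5.6 mm short of the hinge (θ≈-0.06), and the chord between the two ball positions gives the same angle. I'll re-grip at the same place and push that remainder.

Request:
play_rows(
  plan="8.78 1.05 -0.12 0 0 0 0; 8.78 0 0 4.3 0 0 0; 8.78 0 0 4.3 0 0 0; 8.78 0 0 4.3 0 0 0; 8.78 0 0 0 0 0 0; 0 0 0 0 0 0 0; 0 0 0 0 0 0 0; 0 0 0 0 0 0 0; 0 0 0 0 0 0 0; 0 0 0 0 0 0 0; 0 0 0 0 0 0 0; 0 0 0 0 0 0 0; 0 0 0 0 0 0 0",
)

```text
t: 8.48
ee_pos: [543.1, 200.6, 117.8]
orientation: [3.14, 0.094, -0.0]
ft_force: [0.0, -1.4, 1.2]
width: 26.7
```

Request:
play_rows(
  plan="0 0.3 0 0 0 0 0; 0 0.3 0 0 0 0 0; 0 0 0 0 0 0 0; 0 0 0 0 0 0 0",
)

```text
t: 8.98
ee_pos: [549.2, 201.0, 117.9]
orientation: [3.14, 0.094, 0.0]
ft_force: [-1.9, -2.8, 3.5]
width: 26.1
```

Request:
play_rows(
  plan="8.78 0 0 0 0 0 0; 8.78 0 0 0 0 0 0; 8.78 0 0 0 0 0 0; 8.78 0 0 -1 0 0 0; 8.78 0 0 -4 0 0 0; 8.78 0 0 -4 0 0 0; 8.78 0 0 -4 0 0 0; 8.78 -1.5 0 0 0 0 0; 8.78 0 0 0 0 0 0",
)

```text
t: 10.1
ee_pos: [532.8, 200.0, 247.7]
orientation: [3.14, 0.094, -0.001]
ft_force: [-0.3, 0.6, -1.1]
width: 87.5
```

```bash
python3 ball.py
```

```text
wrist ball [543.48642244 200.04069025 133.77463911] 646 0.38594157309982563
foot ((543.4212646484375, 200.27674865722656), (108.70476531982422, 89.9488296508789), 3.395691394805908) 2506
top ball [545.32579926 197.02086128 133.71691117] 47 1.053626752889768
foot ((541.9285888671875, 183.9439697265625), (175.0503692626953, 109.81809997558594), 1.2948250770568848) 164
[533.36243276 200.04957354 246.8457526 ]
```

Lever upright now: ball at 543.5 against the hinge at 543.4, and the chord check gives about +0.005 rad. I'm moving to the shutter.

Request:
play_rows(
  plan="8.78 0 0 0 0 0 8.5; 8.78 -0.2 4.82 0 0 0 0; 8.78 -0.2 4.82 0 0 0 0; 8.78 -0.2 4.82 0 0 0 0; 8.78 -0.2 4.82 0 0 0 0; 8.78 -0.2 4.82 0 0 0 0; 8.78 -0.2 4.82 0 0 0 0; 8.78 -0.2 4.82 0 0 0 0; 8.78 -0.2 4.82 0 0 0 0; 8.78 -0.2 4.82 0 0 0 0; 8.78 -0.2 4.82 0 0 0 0; 8.78 0 0 0 0 0 0; 8.78 0 0 0 0 0 0",
)

```text
t: 11.82
ee_pos: [471.1, -277.6, 246.7]
orientation: [-3.137, 0.14, 0.003]
ft_force: [0.7, 0.1, 0.2]
width: 87.9
```

```bash
python3 - <<'E'
from h import *
im=get_image("wrist"); save(im,"wrist2.png"); w=cloud(im); np.savez("wrist2.npz",W=w,px=im["pixels"])
o=get_obs(); print(o["ee_pos"],R.from_rotvec(o["orientation"]).as_matrix().round(3).tolist())
m=(abs(w[...,0]-471)<40)&(abs(w[...,1]+278)<40)&(w[...,2]>110)&(w[...,2]<120)
print("tabtop",cv2.minAreaRect(w[m][:,:2].astype(np.float32)),m.sum(),np.median(w[m],0))
m=(abs(w[...,0]-501)<130)&(abs(w[...,1]+220)<150)&(abs(w[...,2]-70)<2.5)
print("box",cv2.minAreaRect(w[m][:,:2].astype(np.float32)),m.sum())
E
```

```text
[ 471.3583078  -277.21537124  246.975286  ] [[0.996, -0.088, -0.001], [-0.088, -0.996, 0.001], [-0.001, -0.001, -1.0]]
tabtop ((469.26153564453125, -279.4161376953125), (12.494660377502441, 30.468534469604492), 84.5593490600586) 366 [ 470.39879468 -279.37237789  115.06021843]
box ((499.6396179199219, -220.7693328857422), (248.00465393066406, 197.72598266601562), 84.81417083740234) 23680
```

View pics/wrist2.png

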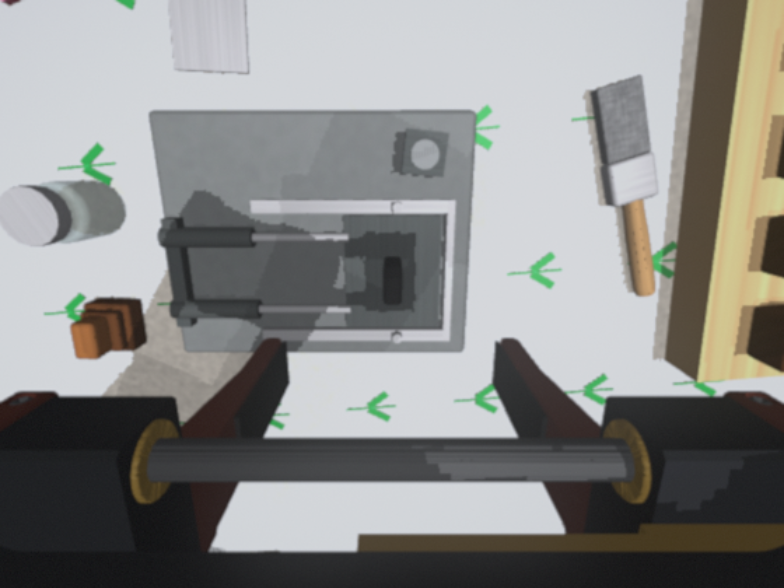

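The tab (393,281) lies between the fingers and the pins are at (397,207) and (397,337). I'll descend and grip the tab along its travel.

Request:
play_rows(
  plan="8.78 -0.1 0.18 0 0 0 0; 8.78 0 0 5 0 0 0; 8.78 0 0 5 0 0 0; 8.78 0 0 4 0 0 0; 8.78 0 0 1.9 0 0 0; 8.78 0 0 0 0 0 0; 0 0 0 0 0 0 0; 0 0 0 0 0 0 0; 0 0 0 0 0 0 0; 0 0 0 0 0 0 0; 0 0 0 0 0 0 0; 0 0 0 0 0 0 0; 0 0 0 0 0 0 0; 0 0 0 0 0 0 0; 0 0 0 0 0 0 0; 0 0 0 0 0 0 0",
)

```text
t: 13.88
ee_pos: [470.4, -278.9, 88.7]
orientation: [-3.137, 0.14, 0.001]
ft_force: [1.0, 4.4, 1.0]
width: 13.7
```

Request:
play_rows(
  plan="0 0 -0.4 0 0 0 0; 0 0 -0.6 0 0 0 0; 0 0 -0.6 0 0 0 0; 0 0 -0.6 0 0 0 0; 0 0 -0.6 0 0 0 0; 0 0 -0.5 0 0 0 0; 0 0 -0.2 0 0 0 0; 0 0 0 0 0 0 0; 0 0 0 0 0 0 0",
)

```text
t: 15.0
ee_pos: [473.5, -245.9, 88.8]
orientation: [3.137, -0.139, 0.0]
ft_force: [-2.1, -8.1, -2.5]
width: 13.5
```

```bash
cat > sh.py <<'E'
from h import *
import sys
b=R.from_euler("z",-5.1,degrees=True).as_matrix()
for n in("top","wrist"):
    im=get_image(n); w=cloud(im); np.savez(n+sys.argv[1]+".npz",W=w,px=im["pixels"])
    # rectify: own-frame view at z=78 (plate top), 0.25 mm/px, own x -95..45, own y -110..20
    A=np.array(im["attitude"],float); A=A if A.shape==(3,3) else R.from_rotvec(A).as_matrix()
    yy,xx=np.meshgrid(np.arange(20,-110,-.25),np.arange(45,-95,-.25))
    P=np.stack([xx,yy,np.full_like(xx,76.5)],-1)@b.T+[501.3 if n=="top" else 500.5,-220.1 if n=="top" else -220.5,0]
    C=(P-im["eye"])@A
    u=(C[...,0]/C[...,2]*im["fx"]+im["cx"]).astype(np.float32); v=(C[...,1]/C[...,2]*im["fy"]+im["cy"]).astype(np.float32)
    r=cv2.remap(im["pixels"],u,v,cv2.INTER_CUBIC)[:,:,::-1]
    cv2.imwrite("pics/rect_%s%s.png"%(n,sys.argv[1]),r)
    if n=="wrist": save(im,"wrist_s%s.png"%sys.argv[1])
    g=r.mean(-1)
    for x0 in(-55,-50,0,5):
        i=int((45-x0)/.25); p=g[i-6:i+7].mean(0); d=np.diff(cv2.GaussianBlur(p[None],(0,0),4)[0]); k=np.argmax(d); print(n,x0,"edge own y %.1f"%(20-.25*k),round(float(d[k]),2))
a=cv2.imread("pics/rect_top%s.png"%sys.argv[1]);c=cv2.imread("pics/rect_wrist%s.png"%sys.argv[1])
cv2.imwrite("pics/both%s.png"%sys.argv[1],cv2.resize(np.vstack([a,c]),None,fx=.53,fy=.53) if 0 else cv2.resize(np.hstack([a,c]),None,fx=.76,fy=.9))
o=get_obs();print(o["t"],o["ee_pos"],o["ft_force"],o["width"])
E
python3 sh.py 3
```

```text
top -55 edge own y -59.8 5.74
top -50 edge own y -76.0 6.7
top 0 edge own y -83.0 7.53
top 5 edge own y -68.8 5.24
wrist -55 edge own y -108.0 10.54
wrist -50 edge own y -104.8 13.56
wrist 0 edge own y -104.5 11.73
wrist 5 edge own y -104.5 11.83
15.1 [ 473.45873642 -245.92050428   88.76160457] [-1.71083277 -8.41434367 -1.88598837] 13.64524494558005
```

View pics/both3.png

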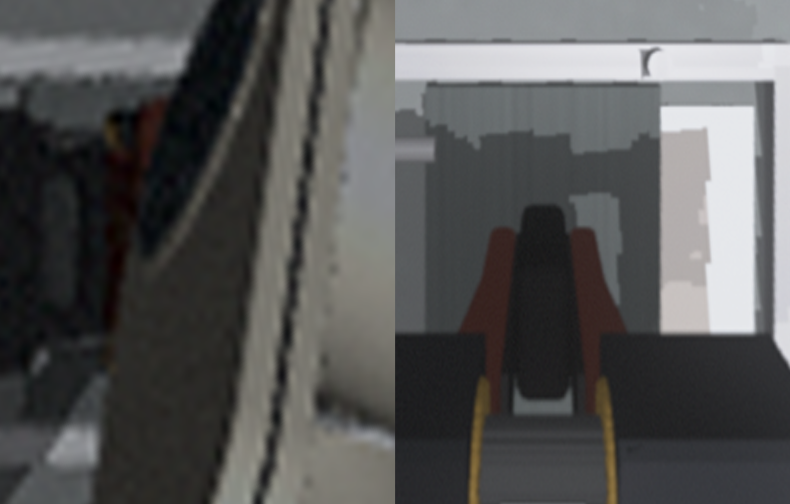

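The rectified wrist view shows the plate's trailing edge at column 660 and the pin spanning about 642–663, so it is slightly short of level. I'll use depth to settle it.

```bash
cat > dep.py <<'E'
from h import *
import sys
d=np.load("wrist%s.npz"%sys.argv[1]); w=d["W"]; b=R.from_euler("z",-5.1,degrees=True).as_matrix()
L=(w-[500.5,-220.5,0])@b
pz=L[(L[...,0]>0)&(L[...,0]<18)&(L[...,1]>-60)&(L[...,1]<-40)][:,2]; print("plate z",np.nanmedian(pz))
for x0 in(2,8,14):
    s=(abs(L[...,0]-x0)<3)&(L[...,1]<-50)&(L[...,1]>-97)
    pl=L[s&(L[...,2]>np.nanmedian(pz)-1.5)]; wn=L[s&(L[...,2]<=np.nanmedian(pz)-1.5)]
    print(x0,"plate min y %.1f (p2 %.1f)"%(pl[:,1].min(),np.percentile(pl[:,1],2)),"below max y",np.round(np.sort(wn[:,1])[-3:],1),"z",np.median(wn[:,2]).round(1))
s=(abs(L[...,0]-29)<8)&(abs(L[...,1]+65)<9)
q=L[s&(L[...,2]>80)]; print("pin",len(q),q.min(0).round(1) if len(q) else "",q.max(0).round(1) if len(q) else "",np.median(L[s][:,2]))
# window far end (own y -100): white -> grey
s=(abs(L[...,0])<3)&(L[...,1]<-85)&(L[...,1]>-106); o=np.argsort(-L[s][:,1])
g=d["px"].mean(-1); print([(round(float(y),1),int(c),round(float(z),1)) for y,c,z in zip(L[s][o,1],g[s][o],L[s][o,2])][::12])
E
python3 dep.py 3; python3 - <<'E'
import numpy as np,cv2
d=np.load("wrist3.npz")["px"][:,:,::-1]
r=d[90:260,200:370]; cv2.imwrite("pics/crop3.png",cv2.resize(r,None,fx=3.5,fy=3.5,interpolation=cv2.INTER_CUBIC))
E
```

```text
plate z 188.27522258325934
2 plate min y -96.7 (p2 -85.4) below max y [-50.1 -50.1 -50. ] z 184.1
8 plate min y -61.9 (p2 -61.1) below max y [-50. -50. -50.] z 176.8Traceback (most recent call last):
  File "dep.py", line 9, in <module>
    print(x0,"plate min y %.1f (p2 %.1f)"%(pl[:,1].min(),np.percentile(pl[:,1],2)),"below max y",np.round(np.sort(wn[:,1])[-3:],1),"z",np.median(wn[:,2]).round(1))
                                           ~~~~~~~~~~~^^
    return umr_minimum(a, axis, None, out, keepdims, initial, where)
ValueError: zero-size array to reduction operation minimum which has no identity
```

View pics/crop3.png

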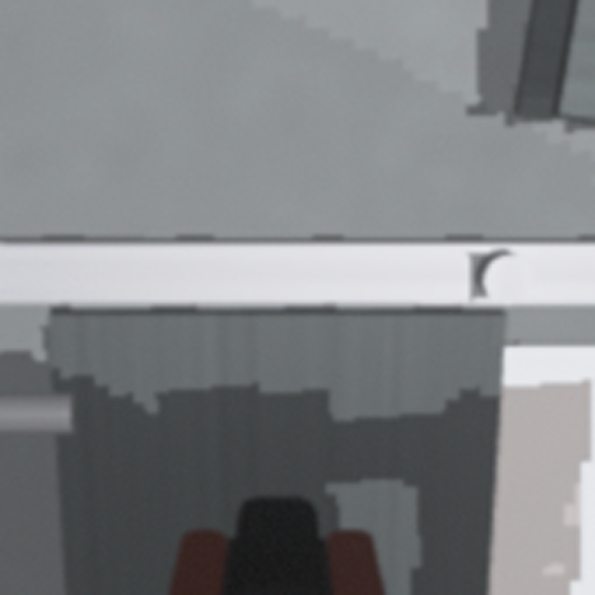

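```bash
python3 - <<'E'
from h import *
im=get_image("wrist"); A=R.from_rotvec(im["attitude"]).as_matrix() if np.shape(im["attitude"])==(3,) else np.array(im["attitude"])
b=R.from_euler("z",-5.1,degrees=True).as_matrix()
def bp(u,v,z):
    r=A@[(u-im["cx"])/im["fx"],(v-im["cy"])/im["fy"],1]; p=im["eye"]+r*(z-im["eye"][2])/r[2]
    return ((p-[500.5,-220.5,0])@b).round(2)
c=lambda x,y:(200+x/3.5-.36,90+y/3.5-.36)
print("pin left edge",bp(*c(487,275),85),"pin top edge",bp(*c(508,250),85))
for x,y in((503,315),(499,400),(495,480),(491,560)): print("plate edge",bp(*c(x,y),76.5))
print("plate lead",bp(*c(49,312),76.5))
for x,y in((588,347),):print("window top edge",bp(*c(x,y),70))
for z in (70,71,74,76.5): print("window side corner at",z,bp(*c(505,347),z))
o=get_obs();print(o["t"],o["ee_pos"],o["ft_force"])
E
```

```text
pin left edge [ 28.89 -61.89  85.  ] pin top edge [ 32.83 -64.98  85.  ]
plate edge [ 20.89 -66.71  76.5 ]
plate edge [  6.02 -66.94  76.5 ]
plate edge [ -8.64 -67.12  76.5 ]
plate edge [-23.99 -67.31  76.5 ]
plate lead [21.41  9.93 76.5 ]
window top edge [ 13.97 -83.54  70.  ]
window side corner at 70 [ 13.97 -68.86  70.  ]
window side corner at 71 [ 14.19 -68.63  71.  ]
window side corner at 74 [ 14.84 -67.96  74.  ]
window side corner at 76.5 [ 15.38 -67.39  76.5 ]
15.15 [ 473.4549515  -245.92256315   88.74790462] [-2.00385221 -7.9998457  -1.78907961]
```

Pin centre at own y ≈ -65.9, plate edge ≈ -67.2 in the same frame; the TCP travelled 33.1 mm. So I'm about 1.6 mm short, and will nudge by that.

Request:
play_rows(
  plan="0 0 -0.16 0 0 0 0; 0 0 0 0 0 0 0; 0 0 0 0 0 0 0; 0 0 0 0 0 0 0",
)

```text
t: 15.65
ee_pos: [473.6, -244.4, 88.8]
orientation: [3.137, -0.139, 0.0]
ft_force: [-1.9, -8.9, -2.1]
width: 13.9
```

```bash
python3 - <<'E'
from h import *
im=get_image("wrist"); o=get_obs(); print(o["t"],o["ee_pos"],o["ft_force"],o["width"])
r=im["pixels"][90:260,200:370,::-1]; cv2.imwrite("pics/crop4.png",cv2.resize(r,None,fx=3.5,fy=3.5,interpolation=cv2.INTER_CUBIC))
A=R.from_rotvec(im["attitude"]).as_matrix() if np.shape(im["attitude"])==(3,) else np.array(im["attitude"])
b=R.from_euler("z",-5.1,degrees=True).as_matrix()
def bp(u,v,z):
    q=A@[(u-im["cx"])/im["fx"],(v-im["cy"])/im["fy"],1]; p=im["eye"]+q*(z-im["eye"][2])/q[2]
    return ((p-[500.5,-220.5,0])@b).round(2)
g=cv2.GaussianBlur(im["pixels"].astype(np.float32).mean(-1),(0,0),.7)
for v in(195,205,215,225,235):
    d=np.diff(g[v,325:360]); k=np.argmax(d); print("plate",bp(325+k+.5,v,76.5),round(float(d[k]),1))
for v in(166,168,170): print("rail row",v,g[v,328:360].astype(int).tolist())
print([bp(u,168,85)[1].item() for u in(328,338,348,358)])
t=get_image("side"); save(t,"side4.png")
E
```

```text
15.7 [ 473.56643114 -244.3595232    88.72771118] [-2.98278797 -8.4133108  -2.06836048] 13.902750930958009
plate [ 11.57 -65.84  76.5 ] 45.5
plate [  5.35 -65.61  76.5 ] 39.7
plate [ -1.   -65.39  76.5 ] 34.9
plate [ -7.47 -65.78  76.5 ] 37.4
plate [-14.07 -65.55  76.5 ] 39.3
rail row 166 [227, 227, 227, 227, 227, 227, 226, 214, 181, 146, 123, 106, 109, 145, 192, 220, 229, 230, 229, 228, 228, 228, 228, 228, 229, 230, 229, 228, 227, 227, 227, 227]
rail row 168 [226, 226, 225, 226, 226, 226, 225, 213, 179, 142, 115, 105, 134, 190, 222, 230, 231, 230, 228, 228, 228, 228, 228, 228, 229, 230, 229, 227, 226, 226, 226, 226]
rail row 170 [227, 227, 227, 227, 227, 228, 227, 215, 181, 145, 119, 111, 145, 200, 226, 231, 230, 229, 228, 227, 227, 227, 227, 228, 229, 230, 229, 228, 228, 227, 227, 227]
[-54.35, -59.91, -65.47, -71.03]
```

View pics/crop4.png

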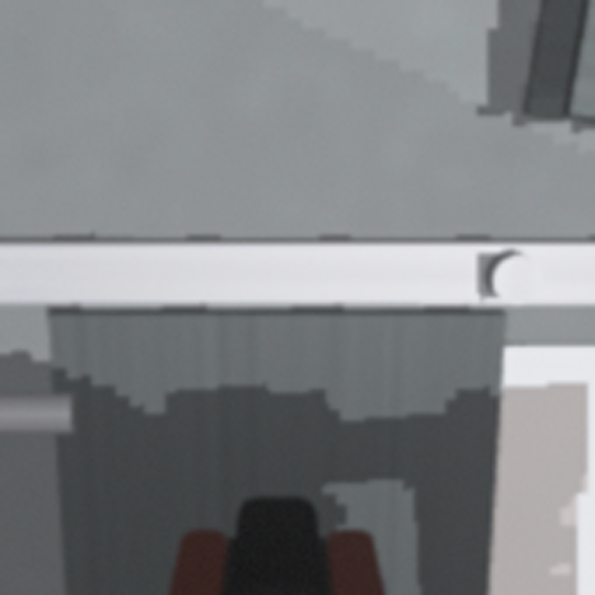

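View pics/side4.png

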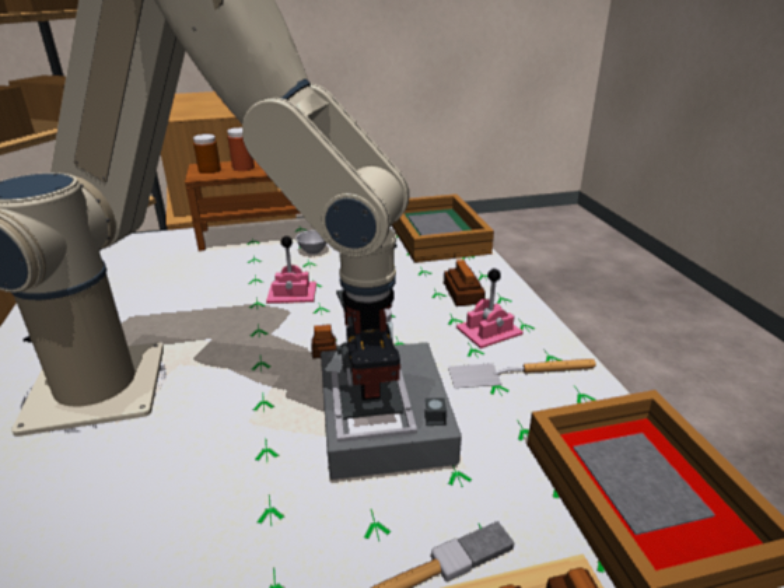

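The pin centre is now at about -65.0 and the plate edge at -65.6, with half the window bare. The side view shows all the other objects in place. One last 0.5 mm nudge, then settle and hand in.

Request:
play_rows(
  plan="0 0 -0.05 0 0 0 0; 0 0 0 0 0 0 0; 0 0 0 0 0 0 0; 0 0 0 0 0 0 0; 0 0 0 0 0 0 0; 0 0 0 0 0 0 0",
)

```text
t: 16.5
ee_pos: [473.6, -244.0, 88.8]
orientation: [3.137, -0.139, 0.0]
ft_force: [-2.8, -8.2, -3.8]
width: 14.0
```

```bash
python3 - <<'E'
from h import *
o=get_obs(); print(o["t"],o["ee_pos"],o["ft_force"],o["width"],abs(o["qvel"]).max())
print(close_job())
E
```

```text
16.5 [ 473.62784091 -243.97249784   88.75116371] [-2.78458204 -8.21734429 -3.77869236] 14.0223152748183 0.0013937227294637858
the job is handed in; nothing more can be done
None
```

I set the grey dimmer's lever upright, then slid the shutter to half travel, and handed the job in at 16.5 s with the fingers still holding the tab.

- **Lever:** The first swing stopped about 5.6 mm short, so I gripped the ball again and moved it the rest of the way. Afterwards the wrist camera put the ball within 0.3 mm of the hinge line, about 0.005 rad or less from upright. The top camera's coarser fit differed by about 2 mm in x. I did not measure the lever again after moving to the shutter.
- **Shutter:** The tool moved about 35 mm along the travel. The last camera check put the plate's trailing edge about 0.4–0.8 mm short of the pins. I then nudged it 0.5 mm further and did not take another picture.
- **Hold:** At hand-in the arm was still and the grip width was 14.0 mm, matching the tab. The force along the travel read about 8.2 N, against the 9.3 N given for half travel, while the edge and travel measurements both point to half travel.
- **Other objects:** The last side view showed the objects in view where they started. The arm hid the dye jar and the dimmer in that view.

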